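# Clamp the tube rack on the laboratory shaker

## Task

Secure the tube rack on the shaker: loosen the wing knob on the sliding clamp until the clamp slides freely, slide the clamp so that its jaw pushes the rack squarely against the fixed fence, and keep pressing firmly but not hard while you tighten the knob fully again, so that the rack stays squeezed between jaw and fence without play. The jaw must be pressing the rack against the fence before you start tightening; leave everything else on the bench and on the shaker where it stands.

Things in the scene. Friction and masses are not known exactly. Their poses are not given: they have to be found in the camera images.
- shaker: Bench shaker, white housing with a flat aluminium platform 320 x 370 mm (local x by y) whose top is 105 mm above the bench. Origin on the bench under its centre. The clamp slides along local y, in a dark slot along the middle of the platform; local +y points to the fence. Fixed to the bench.
- fence: Fixed aluminium fence across the +y end of the platform, 260 mm long (x), 20 mm thick, 45 mm high. Origin on the platform at the middle of its flat face towards the rack; its y axis points away from the rack, so a rack fully home lies with its centre at y = -40 mm in this frame and the clamp's pad face at -80 mm or, pad pressed in, up to 3 mm nearer.
- carriage: Sliding clamp: jaw 160 mm wide (x), 50 high, 24 thick over its sprung rubber pad (8 N per mm, 3 mm travel); behind it (-y) a foot 100 wide, 15 high, to 130 mm behind the face, the wing knob on it 70 mm behind the face. Origin on the platform at mid pad face, axes as the shaker's. Slides along y only, up to 190 mm: 1 N of friction when loose, holds over 25 N when tight.
- clamp_knob (a joint): Angle (rad) of the wing knob: 0 is fully tight (hard stop), grows anticlockwise seen from above to 1.9. The clamp drags until about 1.0 and is free above that. It starts tight (0 to 0.15). It stays where it is left; turning takes 0.13 N m when free, rising to 0.25 N m when tight.
- knob_grip (a point): Grip point on the knob's vertical axis, 179 mm above the bench, 18 mm above the wing's underside and 12 mm below its top. The black wing is a bar 70 mm long along this point's y axis, 16 mm thick along its x axis and 30 mm high. At angle 0 the wing points along the shaker's y. A boss of 44 mm diameter ends 15 mm below the wing.
- rack: White rack with eight capped tubes, all one piece, 160 mm (x) by 80 mm (y), 60 mm high, 97 mm over the caps, 0.4 to 0.85 kg. Origin at the centre of its underside, which stands loose on the platform between jaw and fence, at first askew and clear of both. It slides with 2 to 6 N.
- vial_a: Small white vial, 26 mm diameter, 55 mm high, loose on the platform beside the clamp, on the -x side. Origin at the centre of its underside. Leave alone.
- vial_b: Like vial_a, on the +x side of the platform. Leave alone.
- tip_box: Box of pipette tips 85 x 120 x 90 mm on the bench. Origin under its centre. Leave alone.
- bottle_a: White bottle, 72 mm diameter, 130 mm high, on the bench. Leave alone.
- bottle_b: Amber bottle, 84 mm diameter, 160 mm high, on the bench. Leave alone.

How it is judged (in metres and radians):
On the way, in this order (a step that is already met when the one before it is completed fails the run):
1. the knob is turned loose (value of joint clamp_knob above 0.8 rad), for 0.1 s.
2. with the knob still loose, the jaw presses the rack against the fence (5 N or more from the jaw, 2 N or more on the fence) (value of joint clamp_knob above 0.6 rad and contact force between carriage and rack above 5 N and contact force between fence and rack above 2 N), for 0.1 s.
At the end, for the whole second after the job is handed in: the knob is tight (below 0.3 rad) and the rack stands flat and at rest, within 2.5 mm of fully home and square (0.03 rad) against the fence, squeezed between jaw and fence with at least 5 N from the jaw and 2 N on the fence (value of joint clamp_knob below 0.3 rad and contact force between carriage and rack above 5 N and contact force between fence and rack above 2 N and y of rack in the frame of fence above -0.0425 m and angle between the y axis of rack and the y axis of fence, either way round below 0.03 rad and angle between rack's own z axis and vertical below 0.05 rad and linear speed of rack below 0.01 m/s); the robot touches nothing.
It fails at once if the jaw squeezes the rack with more than 40 N (contact force between carriage and rack above 40 N).
It fails at once if a bystander is moved by more than 20 mm (distance of any of vial_a, vial_b, tip_box, bottle_a, bottle_b from where it was at the start of the episode above 0.02 m).
It also fails if it takes over 64 s, if anything falls off the work surface, if the arm or the gripper's body presses on something with over 40 N, if the wrist force passes 120 N, or if a joint passes its speed limit or range.

## Robot

A 7-joint arm with a two-finger parallel gripper is mounted at the origin on the work surface. World frame = base frame: x ahead of the robot, y to its left, z up, the work surface at z = 0. Lengths are in mm, angles in rad, forces in N, time in s.
With the tool pointing down it reaches from about 350 to 900 mm from the base axis. Payload 8.1 kg.
Tool frame: the origin (TCP) lies between the finger pads; the fingertips stand 8 mm ahead of it and the grasp point (between the pads) lies 11 mm behind it (bot.tip_extent is the distance from the TCP to the fingertips, in mm); z points along the fingers, y is the line along which they close (so a half turn about z gives the same grasp; the last joint's range is limited). The gripper opens to 85 mm and grips with 20 to 120 N. Pads are 22 mm wide; open, the fingers measure 114 mm over their backs; the gripper's body (76 mm by 85 mm) begins 54 mm behind the grasp point. The pads swing forward as they close: fully open they stand 13 mm farther back than shut.
Start: joints at [-1.22, 0.434, 0.025, 1.573, -0.012, 1.134, -0.075], TCP at [274.018, 561.743, 239.323] pointing down, gripper open.
Joint ranges: [-2.62, 2.62], [-0.44, 2.09], [-1.27, 1.32], [0.08, 2.57], [-1.32, 4.46], [0.12, 2], [-2.74, 2.74]. Speed limits (rad/s): [2.22, 2.22, 3.01, 3.01, 3.14, 3.14, 3.14].

## Interface

Orientations are given as a unit quaternion [w, x, y, z].
In Python, from bench import bot gives the robot as it stands.
- The arm moves only by the tool move_arm, never from a script. Its argument "series" is a list that holds one entry, the list of rows, each a list of 6 numbers: the shift along the tool's x, y, z as a fraction of full scale, then the turn, a rotation vector about the tool's x, y, z as a fraction of full scale. In form: [[[x, y, z, rx, ry, rz], ...]]. A call has 1 to 8 rows; each row shifts and turns the commanded pose from where the row before left it, along the tool's axes as they then stand; what a row does not reach is not made up. Full scale, the value 1, is 0.5 m for a shift and 60 degrees for a turn. A row lasts 1/10 s, in which the tool goes at most 50 mm and 8.59 degrees, less where a joint would pass 70% of its speed; a pose out of reach is approached as far as the arm can. A call with a number of a shift or a turn outside -1 to 1 is refused whole. A call with a gripper value outside its range is refused whole. "grip" is the closure, from 0 (fully open) to 1 (shut), set as the call begins (left out, the last holds). The fingers move at their own pace and stop on an object; "grip_force" is the grip in N (left out, the last holds). Time passes only in rows, so rows that do not move let the fingers close. It gives the time, the measured TCP pose, the force, the opening and the grip force at its end, in the units of the state.
- bot.get_state(): the state, without advancing time (a new reading comes with each control period).
- bot.read_camera(name): name is "side" or "top"; returns the picture (480x640x3 uint8, red, green, blue); there is no depth.
- bot.camera_params(name): a dict with "fx", "fy", "cx", "cy" (pixels), "eye" and "rotation" of the camera in the world. Camera axes: x right, y down, z forward; pixel columns grow to the right and rows downward; lengths in mm; the calibration is good to about 2 mm. A picture is of the moment at which its call begins. camera_params takes no time and is no camera call.
- bot.sign_off(): hands the job in; it is judged then, once.
The state is a dict: "t": time; "qpos": joint angles; "joint_vel": joint speeds; "effort": joint torques, N m; "eef_pos": TCP position; "tool_rot": TCP orientation; "contact_force": force on the tool from outside, world axes, zero at the start; "ft_torque": the same for the moment, N m; "width": opening from 0.0 (shut) to 1.0 (fully open); "gripper_force": force on a finger pad.
Only numpy, scipy, OpenCV 4.12 (cv2) and the standard library are available. Lean on these libraries where they do the work, as an engineer would, in place of code of your own. Each camera call takes 0.05 s, during which the arm holds its last target. There are 200 camera calls.

## Working session

There is one attempt and no reset: what is moved stays moved. The work goes in short steps, Python scripts to look and compute and a tool call to move; the robot and the scene stay as the last step left them, time stands still between calls to the robot, and variables do not carry over. Pictures are saved under pics/ and viewed, at most 10 in all, crops included, and the job is handed in when it is done.

Besides the shell and the picture viewer there is one more tool, called after "Request:" by a JSON object that holds its "fn" and its "kwargs", one argument or row to a line. move_arm: Moves the arm, as the interface text tells. Its arguments: {"type":"object","properties":{"series":{"type":"array"},"grip":{"type":"number"},"grip_force":{"type":"number"}},"required":["series"]}

```bash
mkdir -p pics
python3 - <<'E'
from bench import bot
import cv2
for n in("top","side"):
    cv2.imwrite(f"pics/{n}0.png",bot.read_camera(n)[:,:,::-1]); p=bot.camera_params(n); print(n,p)
s=bot.get_state();print(s)
E
```

```text
top {'fx': 495.34225146153017, 'fy': 495.34225146153017, 'cx': 323.7933748945994, 'cy': 242.3750675920352, 'eye': array([ 326.59580071,   34.53905223, 1615.57716401]), 'rotation': array([-0.06416246,  0.71202547, -0.6969053 ,  0.05679703])}
side {'fx': 470.5383905531848, 'fy': 470.5383905531848, 'cx': 311.7119662089395, 'cy': 235.1408815987818, 'eye': array([  24.3067214 , -512.27999055,  900.67142746]), 'rotation': array([-0.35257175,  0.85352337, -0.35522238,  0.14494161])}
{'t': 0.1, 'qpos': array([-1.21961165,  0.43514347,  0.02496316,  1.573991  , -0.01158128,
        1.13400013, -0.07511644]), 'joint_vel': array([-0.00091897, -0.00276134,  0.00021191, -0.00262487,  0.00030491,
        0.00080689,  0.00035815]), 'effort': array([ 3.30498267e-03, -6.71749878e+01,  1.02791816e+00, -3.16900420e+01,
        1.56838819e-02,  7.19719494e-03, -4.13981843e-05]), 'eef_pos': array([273.83690843, 561.33411808, 238.61627491]), 'tool_rot': array([-8.83043212e-05,  2.24983821e-01,  9.74362249e-01, -6.93069597e-04]), 'contact_force': array([-0.77739106,  0.20492746, -0.43830359]), 'ft_torque': array([-0.02573862,  0.01621079, -0.01255786]), 'gripper_force': 0.0, 'width': 0.99729989816783}
```

View pics/top0.png

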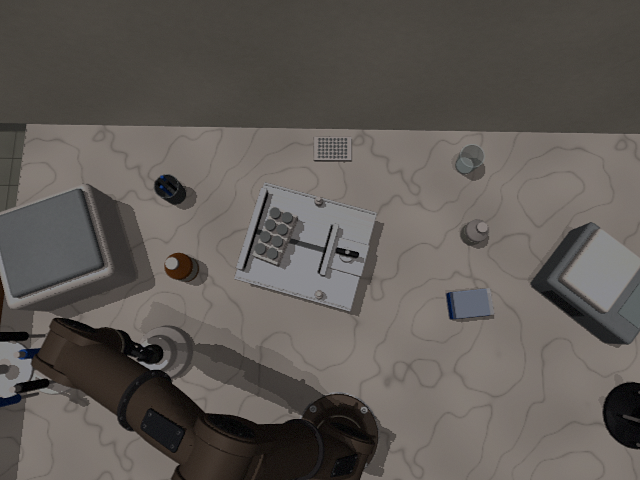

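View pics/side0.png

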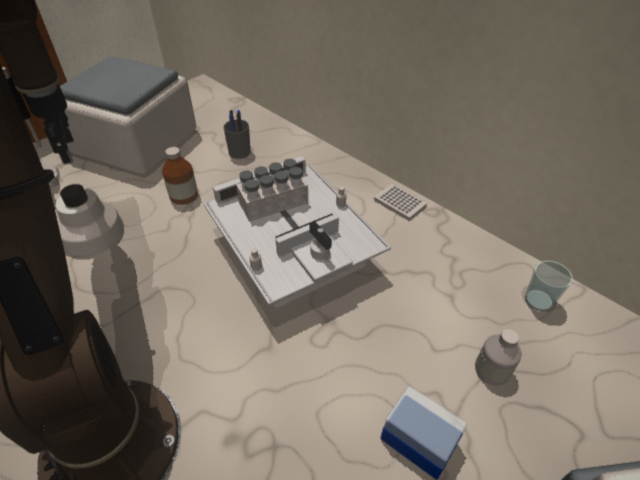

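Top view: platform corners at about (266,184), (376,211), (352,311), (235,280). The fence is on its left, the rack at (272,236), the jaw at (329,248), the knob at (347,253), and the vials at (320,202) and (320,295). I'll enlarge both views.

Run:
```python
import cv2
a=cv2.imread("pics/top0.png")[170:320,225:390];b=cv2.imread("pics/side0.png")[150:310,200:400]
cv2.imwrite("pics/topc.png",cv2.resize(a,None,fx=4,fy=4,interpolation=cv2.INTER_CUBIC))
cv2.imwrite("pics/sidec.png",cv2.resize(b,None,fx=3.7,fy=3.7,interpolation=cv2.INTER_CUBIC))
```

```text
(no output)
```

View pics/topc.png

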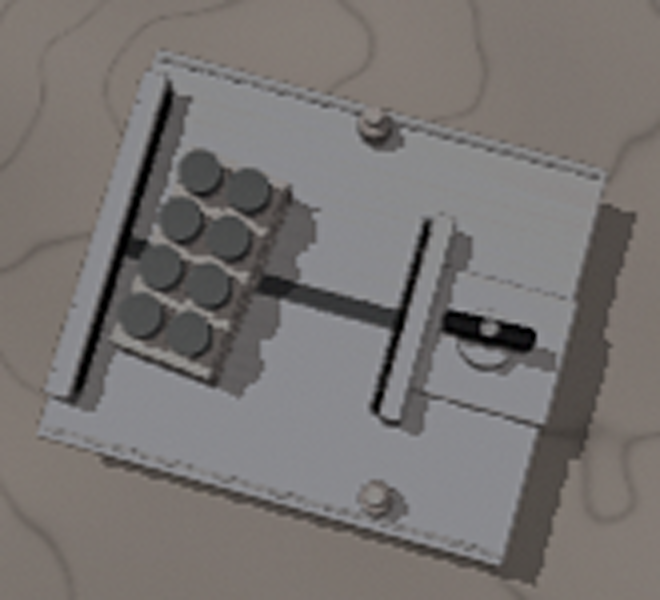

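View pics/sidec.png

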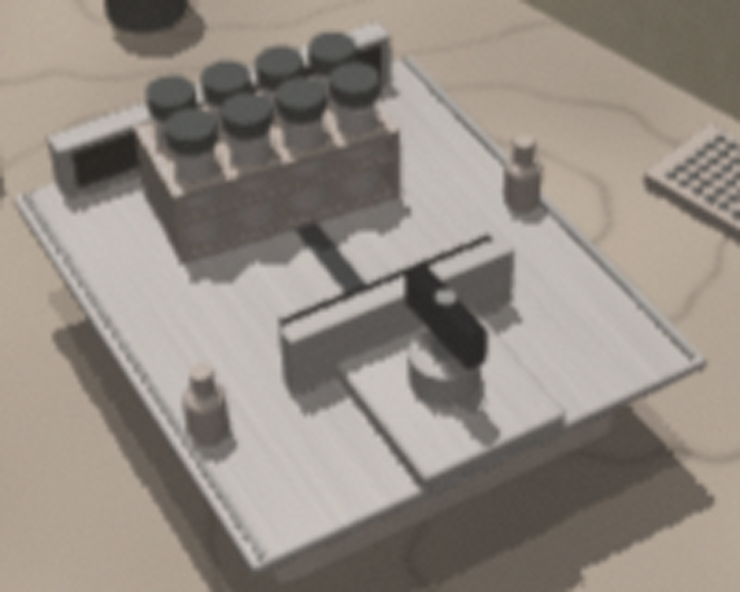

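```bash
cat > h.py <<'E'
from bench import bot
import numpy as np
from scipy.spatial.transform import Rotation as R
def cam(n):
    p=bot.camera_params(n); return p,R.from_quat(p["rotation"],scalar_first=True).as_matrix()
def ray(n,u,v,z):
    p,M=cam(n); d=M@np.array([(u-p["cx"])/p["fx"],(v-p["cy"])/p["fy"],1]); return p["eye"]+d*(z-p["eye"][2])/d[2]
E
python3 - <<'E'
from h import *
T=dict(c_ne=(160,58,105),c_se=(603,178,105),c_sw=(500,563,105),c_nw=(40,435,105),f1=(168,83,150),f2=(72,398,150),
w1=(443,322,191),w2=(536,338,191),wc=(490,328,191),j1=(430,217,155),j2=(375,408,155),
slot1=(265,285,105),slot2=(395,318,105),va=(375,495,160),vb=(375,123,160),r1=(201,172,202),r2=(140,315,202),r3=(249,190,202),r4=(188,334,202))
W={k:ray("top",225+(x+.5)/4-.5,170+(y+.5)/4-.5,z) for k,(x,y,z) in T.items()}
S=dict(c_sw=(262,567,105),c_se=(704,362,105),c_nw=(18,197,105),f1=(385,30,150),f2=(52,140,150),wc=(446,297,191),w2=(478,345,191),w1=(418,268,191),va=(202,370,160),vb=(523,147,160),j1=(490,238,155),j2=(283,322,155))
for k,(x,y,z) in S.items(): W["s_"+k]=ray("side",200+(x+.5)/3.7-.5,150+(y+.5)/3.7-.5,z)
for k in W: print(k,W[k].round(1))
def ang(a,b): d=W[b]-W[a]; return np.degrees(np.arctan2(d[1],d[0])).round(1),np.hypot(*d[:2]).round(1)
for a,b in [("c_se","c_ne"),("c_sw","c_nw"),("c_nw","c_ne"),("c_sw","c_se"),("f2","f1"),("slot2","slot1"),("w2","w1"),("j2","j1"),("r2","r1"),("r4","r3"),("s_w2","s_w1"),("s_j2","s_j1"),("s_f2","s_f1")]: print(a,b,ang(a,b))
print("shaker c",(W["c_ne"]+W["c_sw"])/2,(W["c_se"]+W["c_nw"])/2)
E
```

```text
c_ne [770.7 244.5 105. ]
c_se [ 680.6 -105.8  105. ]
c_sw [380.8 -29.4 105. ]
c_nw [470.2 323.7 105. ]
f1 [737.8 231.3 150. ]
f2 [494.1 292.7 150. ]
w1 [550.6  18.  191. ]
w2 [540.3 -49.8 191. ]
wc [546.9 -16.3 191. ]
j1 [636.1  28.8 155. ]
j2 [490.8  66.7 155. ]
slot1 [590.3 155.3 105. ]
slot2 [566.5  54.1 105. ]
va [426.2  65.1 160. ]
vb [706.8  71.8 160. ]
r1 [656.4 197.3 202. ]
r2 [549.5 237.3 202. ]
r3 [643.6 161.6 202. ]
r4 [536.3 202.  202. ]
s_c_sw [381.1 -32.1 105. ]
s_c_se [ 681.9 -110.2  105. ]
s_c_nw [472.2 324.6 105. ]
s_f1 [743.9 238.  150. ]
s_f2 [497.8 308.7 150. ]
s_wc [546.5 -14.9 191. ]
s_w2 [531.4 -54.7 191. ]
s_w1 [552.4  13.9 191. ]
s_va [425.9  65.6 160. ]
s_vb [707.   69.3 160. ]
s_j1 [630.6  27.6 155. ]
s_j2 [488.5  65.1 155. ]
c_se c_ne (np.float64(75.6), np.float64(361.7))
c_sw c_nw (np.float64(75.8), np.float64(364.3))
c_nw c_ne (np.float64(-14.8), np.float64(310.8))
c_sw c_se (np.float64(-14.3), np.float64(309.3))
f2 f1 (np.float64(-14.1), np.float64(251.4))
slot2 slot1 (np.float64(76.8), np.float64(104.0))
w2 w1 (np.float64(81.3), np.float64(68.5))
j2 j1 (np.float64(-14.6), np.float64(150.2))
r2 r1 (np.float64(-20.5), np.float64(114.2))
r4 r3 (np.float64(-20.6), np.float64(114.6))
s_w2 s_w1 (np.float64(73.0), np.float64(71.7))
s_j2 s_j1 (np.float64(-14.8), np.float64(147.0))
s_f2 s_f1 (np.float64(-16.0), np.float64(256.1))
shaker c [575.78462565 107.5384702  105.        ] [575.3900578 108.9348097 105.       ]
```

Request:
{"fn": "move_arm", "kwargs": {
  "series": [
    [[-0.062,-0.05,0,0,0,0],[-0.062,-0.05,0,0,0,0],[-0.062,-0.05,0,0,0,0],[-0.062,-0.05,0,0,0,0],[-0.062,-0.05,0,0,0,0],[-0.062,-0.05,0,0,0,0],[-0.062,-0.05,0,0,0,0],[-0.062,-0.05,0,0,0,0]]
  ],
  "grip": 0,
  "grip_force": 60
}}

```text
t: 0.9
eef_pos: [409.5, 271.5, 239.2]
tool_rot: [-0.0, 0.225, 0.974, -0.0]
contact_force: [-0.0, 0.7, 0.1]
width: 1.001
gripper_force: 0.0
```

Request:
{"fn": "move_arm", "kwargs": {
  "series": [
    [[-0.062,-0.05,0,0,0,0],[-0.062,-0.05,0,0,0,0],[-0.062,-0.05,0,0,0,0],[-0.062,-0.05,0,0,0,0],[-0.062,-0.05,0,0,0,0],[-0.062,-0.05,0,0,0,0],[-0.062,-0.05,0,0,0,0],[-0.062,-0.05,0,0,0,0]]
  ]
}}

```text
t: 1.7
eef_pos: [544.7, -16.8, 239.1]
tool_rot: [-0.0, 0.225, 0.974, -0.0]
contact_force: [0.7, -0.2, -0.4]
width: 1.0
gripper_force: 0.0
```

Request:
{"fn": "move_arm", "kwargs": {
  "series": [
    [[0,0,0,0,0,0.14],[0,0,0,0,0,0.14],[0,0,0,0,0,0.14],[0,0,0,0,0,0.14],[0,0,0,0,0,0.14],[0,0,0,0,0,0.14],[0,0,0,0,0,0.14],[0,0,0,0,0,0.14]]
  ]
}}

```text
t: 2.5
eef_pos: [544.1, -15.2, 239.0]
tool_rot: [-0.0, 0.729, 0.685, -0.0]
contact_force: [-0.1, -1.3, -0.5]
width: 0.998
gripper_force: 0.0
```

Request:
{"fn": "move_arm", "kwargs": {
  "series": [
    [[0,0,0,0,0,0.12],[0,0,0,0,0,0],[0,0,0,0,0,0]]
  ]
}}

```text
t: 2.8
eef_pos: [544.2, -15.1, 239.1]
tool_rot: [-0.0, 0.767, 0.642, -0.0]
contact_force: [0.9, 0.1, -0.7]
width: 0.996
gripper_force: 0.0
```

Request:
{"fn": "move_arm", "kwargs": {
  "series": [
    [[0,0.005,0.035,0,0,0],[0,0,0.035,0,0,0],[0,0,0.035,0,0,0],[0,0,0.035,0,0,0],[0,0,0,0,0,0],[0,0,0,0,0,0]]
  ]
}}

```text
t: 3.4
eef_pos: [546.8, -15.9, 169.5]
tool_rot: [-0.0, 0.768, 0.641, -0.0]
contact_force: [0.2, 0.5, 1.1]
width: 0.998
gripper_force: 0.0
```

Run:
```python
from h import *
import cv2
a=bot.read_camera("side")[150:310,200:400,::-1]; b=bot.read_camera("top")[170:320,240:400,::-1]
a=cv2.resize(a,(400,320));b=cv2.resize(b,(400,375))[:320]
cv2.imwrite("pics/g1.png",cv2.hconcat([a,b]))
s=bot.get_state();print(s["eef_pos"],s["qpos"])
```

```text
[547.47596315 -15.84736867 170.2567988 ] [-0.47428797  0.40976563  0.55135078  1.88392889 -0.26583106  0.91921916
  0.02189347]
```

View pics/g1.png

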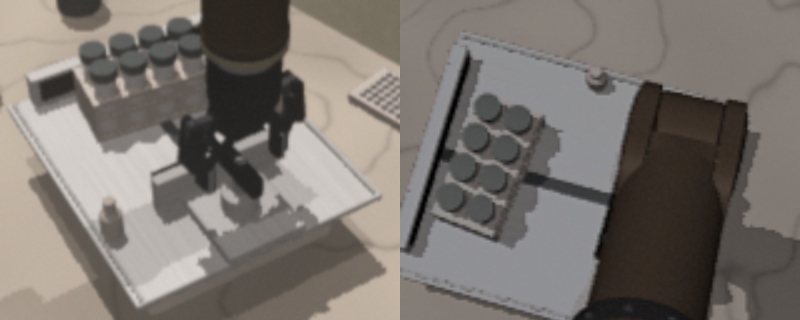

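The side view (left half) shows the fingers at (197,155) and (288,120) straddling the wing (235,165). The vial is clear. I'll close the gripper.

Request:
{"fn": "move_arm", "kwargs": {
  "series": [
    [[0,0,0,0,0,0],[0,0,0,0,0,0],[0,0,0,0,0,0],[0,0,0,0,0,0],[0,0,0,0,0,0],[0,0,0,0,0,0],[0,0,0,0,0,0],[0,0,0,0,0,0]]
  ],
  "grip": 1,
  "grip_force": 50
}}

```text
t: 4.3
eef_pos: [545.4, -15.6, 169.5]
tool_rot: [-0.001, 0.768, 0.64, -0.001]
contact_force: [-7.6, 0.1, 9.9]
width: 0.179
gripper_force: 49.3
```

Run:
```python
from h import *
s=bot.get_state();print(s)
```

```text
{'t': 4.3, 'qpos': array([-0.47460885,  0.40969067,  0.55137439,  1.88620715, -0.26613687,
        0.92124087,  0.02130238]), 'joint_vel': array([ 7.78135527e-05,  9.66715809e-04, -1.98351582e-03,  9.07737218e-04,
        3.67864716e-05,  1.89611364e-04, -5.98893823e-04]), 'effort': array([ 3.14056138e-01, -5.01428819e+01,  7.20504105e+00, -2.82187951e+01,
       -1.97732560e-01, -2.68547460e+00,  1.80858508e-02]), 'eef_pos': array([545.3911249 , -15.55431263, 169.54826639]), 'tool_rot': array([-1.21667260e-03,  7.68339700e-01,  6.40040668e-01, -7.53933921e-04]), 'contact_force': array([-7.63584009,  0.14585909,  9.85534692]), 'ft_torque': array([ 0.1416794 ,  1.58473031, -0.0234097 ]), 'gripper_force': 49.34596359729767, 'width': 0.1790830182552126}
```

Request:
{"fn": "move_arm", "kwargs": {
  "series": [
    [[0,-0.003,0,0,0,-0.07],[0,0,0,0,0,-0.1],[0,0,0,0,0,-0.1],[0,0,0,0,0,-0.1],[0,0,0,0,0,-0.1],[0,0,0,0,0,-0.1],[0,0,0,0,0,-0.1],[0,0,0,0,0,-0.1]]
  ]
}}

```text
t: 5.1
eef_pos: [545.9, -15.4, 169.5]
tool_rot: [0.0, 0.454, 0.891, 0.0]
contact_force: [0.7, 0.7, 0.3]
width: 0.175
gripper_force: 48.9
```

Request:
{"fn": "move_arm", "kwargs": {
  "series": [
    [[0,0,0,0,0,-0.1],[0,0,0,0,0,-0.1],[0,0,0,0,0,-0.1],[0,0,0,0,0,-0.1],[0,0,0,0,0,-0.1],[0,0,0,0,0,-0.04],[0,0,0,0,0,0],[0,0,0,0,0,0]]
  ]
}}

```text
t: 5.9
eef_pos: [546.0, -15.4, 169.5]
tool_rot: [0.001, 0.19, 0.982, 0.0]
contact_force: [2.7, 0.4, -0.5]
width: 0.177
gripper_force: 48.9
```

```bash
cat >> h.py <<'E'
u=np.array([np.cos(np.radians(75.4)),np.sin(np.radians(75.4)),0]);v=np.array([u[1],-u[0],0])
def st():
    s=bot.get_state(); M=R.from_quat(s["tool_rot"],scalar_first=True).as_matrix()
    f=s["contact_force"]
    print("t",s["t"],"pos",s["eef_pos"].round(1),"xang",np.degrees(np.arctan2(M[1,0],M[0,0])).round(2),"F along/across/z",(f@u).round(1),(f@v).round(1),f[2].round(1),"tq",s["ft_torque"].round(2),"w",s["width"].round(3),"q",s["qpos"].round(2))
    print("u in tool",(M.T@u).round(3),"v in tool",(M.T@v).round(3))
E
python3 - <<'E'
from h import *
st()
E
```

```text
Traceback (most recent call last):
  File "h.py", line 12, in st
    print("t",s["t"],"pos",s["eef_pos"].round(1),"xang",np.degrees(np.arctan2(M[1,0],M[0,0])).round(2),"F along/across/z",(f@u).round(1),(f@v).round(1),f[2].round(1),"tq",s["ft_torque"].round(2),"w",s["width"].round(3),"q",s["qpos"].round(2))
                                                                                                                                                                                                       ^^^^^^^^^^^^^^^^
AttributeError: 'float' object has no attribute 'round'
```

Request:
{"fn": "move_arm", "kwargs": {
  "series": [
    [[0.002,0.016,0,0,0,0],[0.002,0.018,0,0,0,0],[0.002,0.018,0,0,0,0],[0.003,0.018,0,0,0,0],[0.002,0.018,0,0,0,0],[0.002,0.018,0,0,0,0],[0.002,0.018,0,0,0,0],[0.003,0.018,0,0,0,0]]
  ]
}}

```text
t: 6.7
eef_pos: [564.0, 54.5, 169.5]
tool_rot: [0.0, 0.189, 0.982, 0.0]
contact_force: [5.4, -2.8, 1.9]
width: 0.18
gripper_force: 49.4
```

```bash
sed -i 's/s\["width"\].round(3)/round(s["width"],3)/' h.py
python3 - <<'E'
from h import *
st()
E
```

```text
t 6.7 pos [564.   54.5 169.5] xang 158.19 F along/across/z -1.3 5.9 1.9 tq [-0.59 -1.11 -0.08] w 0.18 q [-0.33  0.41  0.19  1.82 -0.1   0.92  1.09]
u in tool [0.125 0.992 0.   ] v in tool [-0.992  0.125  0.001]
```

Request:
{"fn": "move_arm", "kwargs": {
  "series": [
    [[-0.001,0.01,0,0,0,0],[0.001,0.01,0,0,0,0],[0.001,0.01,0,0,0,0],[0.001,0.01,0,0,0,0],[0.001,0.01,0,0,0,0],[0.001,0.01,0,0,0,0],[0.001,0.01,0,0,0,0],[0.001,0.01,0,0,0,0]]
  ]
}}

```text
t: 7.5
eef_pos: [574.1, 92.8, 169.5]
tool_rot: [-0.001, 0.189, 0.982, -0.0]
contact_force: [-3.6, -1.4, 10.1]
width: 0.177
gripper_force: 50.6
```

Run:
```python
from h import *
import cv2
st()
cv2.imwrite("pics/s2.png",cv2.resize(bot.read_camera("side")[130:310,180:400,::-1],None,fx=3,fy=3,interpolation=cv2.INTER_CUBIC))
```

```text
t 7.5 pos [574.1  92.8 169.5] xang 158.22 F along/across/z -2.3 -3.2 10.1 tq [-0.37  0.86 -0.13] w 0.177 q [-0.39  0.43  0.19  1.78 -0.1   0.94  1.03]
u in tool [ 0.125  0.992 -0.001] v in tool [-0.992  0.125 -0.003]
```

View pics/s2.png

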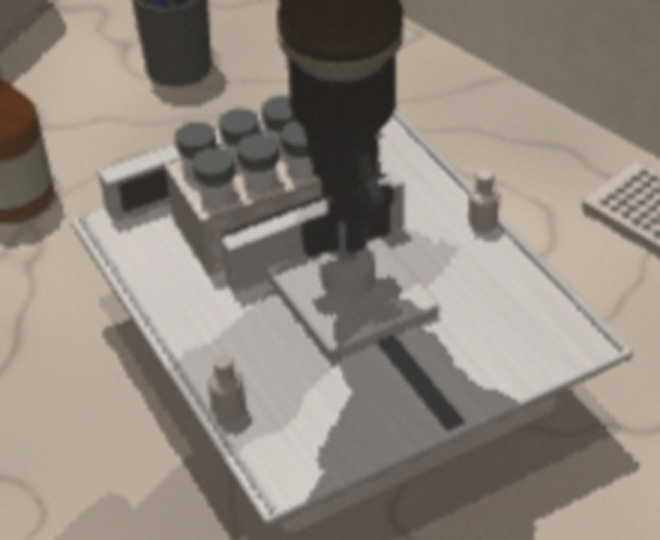

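The jaw (275,240) is now just short of the rack (250,210), and the vials at (485,200) and (228,395) haven't moved. I'll advance slowly from here.

Request:
{"fn": "move_arm", "kwargs": {
  "series": [
    [[0.0005,0.004,0,0,0,0],[0.0005,0.004,0,0,0,0],[0.0005,0.004,0,0,0,0],[0.0005,0.004,0,0,0,0],[0.0005,0.004,0,0,0,0],[0.0005,0.004,0,0,0,0],[0.0005,0.004,0,0,0,0],[0.0005,0.004,0,0,0,0]]
  ]
}}

```text
t: 8.35
eef_pos: [578.0, 108.0, 169.5]
tool_rot: [-0.001, 0.189, 0.982, -0.0]
contact_force: [-5.1, -3.4, 10.0]
width: 0.178
gripper_force: 50.6
```

Run:
```python
from h import *
st()
```

```text
t 8.35 pos [578.  108.  169.5] xang 158.21 F along/across/z -4.6 -4.1 10.0 tq [-0.57  0.81 -0.03] w 0.178 q [-0.41  0.44  0.19  1.76 -0.1   0.95  1.01]
u in tool [ 0.125  0.992 -0.001] v in tool [-0.992  0.125 -0.003]
```

Request:
{"fn": "move_arm", "kwargs": {
  "series": [
    [[0.001,0.003,0,0,0,0],[0.0005,0.003,0,0,0,0],[0.0005,0.003,0,0,0,0],[0,0.002,0,0,0,0],[0.0005,0.002,0,0,0,0],[0,0.002,0,0,0,0],[0.0005,0.002,0,0,0,0]]
  ]
}}

```text
t: 9.05
eef_pos: [580.2, 116.4, 169.5]
tool_rot: [-0.001, 0.189, 0.982, -0.0]
contact_force: [-1.6, -2.9, 8.3]
width: 0.178
gripper_force: 50.4
```

Run:
```python
from h import *
st()
```

```text
t 9.05 pos [580.2 116.4 169.5] xang 158.2 F along/across/z -3.2 -0.8 8.3 tq [-0.54  0.41 -0.06] w 0.178 q [-0.42  0.45  0.18  1.75 -0.1   0.95  0.99]
u in tool [ 0.125  0.992 -0.001] v in tool [-0.992  0.125 -0.002]
```

Request:
{"fn": "move_arm", "kwargs": {
  "series": [
    [[0,0.002,0,0,0,0],[0.0005,0.002,0,0,0,0],[0,0.002,0,0,0,0],[0.0005,0.002,0,0,0,0]]
  ]
}}

```text
t: 9.45
eef_pos: [581.0, 119.7, 169.5]
tool_rot: [-0.001, 0.189, 0.982, -0.001]
contact_force: [-4.1, -6.4, 10.7]
width: 0.176
gripper_force: 50.6
```

Request:
{"fn": "move_arm", "kwargs": {
  "series": [
    [[0,0.002,0,0,0,0],[0.0005,0.002,0,0,0,0],[0,0.002,0,0,0,0]]
  ]
}}

```text
t: 9.75
eef_pos: [581.3, 120.4, 169.4]
tool_rot: [-0.002, 0.19, 0.982, -0.002]
contact_force: [-7.7, -11.1, 15.4]
width: 0.179
gripper_force: 51.2
```

Run:
```python
from h import *
st()
```

```text
t 9.75 pos [581.3 120.4 169.4] xang 158.11 F along/across/z -12.7 -4.6 15.4 tq [-2.29  1.56  0.15] w 0.179 q [-0.43  0.45  0.19  1.75 -0.1   0.96  0.98]
u in tool [ 0.127  0.992 -0.004] v in tool [-0.992  0.127 -0.003]
```

Request:
{"fn": "move_arm", "kwargs": {
  "series": [
    [[0.0005,0.0015,0,0,0,0],[0,0.0015,0,0,0,0],[0,0,0,0,0,0],[0,0,0,0,0,0],[0,0,0,0,0,0]]
  ]
}}

```text
t: 10.25
eef_pos: [581.3, 120.9, 169.4]
tool_rot: [-0.002, 0.19, 0.982, -0.003]
contact_force: [-8.2, -13.1, 15.5]
width: 0.179
gripper_force: 51.3
```

Run:
```python
from h import *
import cv2
st()
a=bot.read_camera("side")[140:270,190:340,::-1]; b=bot.read_camera("top")[170:320,230:380,::-1]
cv2.imwrite("pics/p3.png",cv2.hconcat([cv2.resize(a,(400,347)),cv2.resize(b,(400,400))[:347]]))
```

```text
t 10.25 pos [581.3 120.9 169.4] xang 158.06 F along/across/z -14.8 -4.7 15.5 tq [-2.53  1.56  0.16] w 0.179 q [-0.43  0.45  0.19  1.74 -0.1   0.96  0.98]
u in tool [ 0.128  0.992 -0.005] v in tool [-0.992  0.128 -0.004]
```

View pics/p3.png

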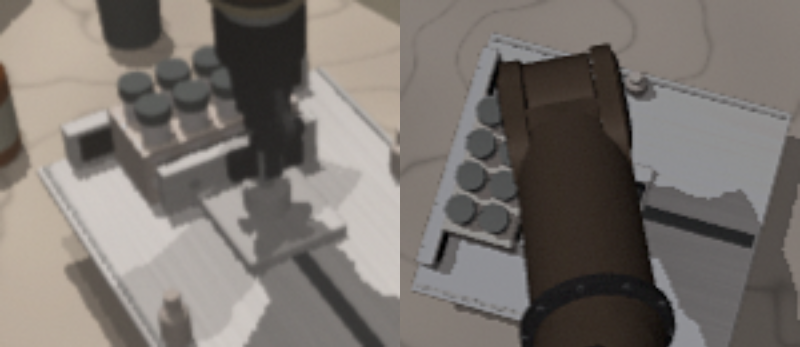

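Pads and rack look home: the rack's caps from (461,210) to (490,110) run parallel to the fence. I'll press slightly more, then tighten in stages.

Request:
{"fn": "move_arm", "kwargs": {
  "series": [
    [[0,0.002,0,0,0,0],[0,0.002,0,0,0,0],[0,0,0,0,0,0],[0,0,0,0,0,0]]
  ]
}}

```text
t: 10.75
eef_pos: [581.5, 121.5, 169.4]
tool_rot: [-0.002, 0.191, 0.982, -0.003]
contact_force: [-10.7, -16.0, 18.7]
width: 0.177
gripper_force: 51.7
```

Request:
{"fn": "move_arm", "kwargs": {
  "series": [
    [[0,0,0,0,0,0.06],[0,0,0,0,0,0.06],[0,0,0,0,0,0.06],[0,0,0,0,0,0.06],[0,0,0,0,0,0]]
  ]
}}

```text
t: 11.25
eef_pos: [581.5, 121.2, 169.4]
tool_rot: [-0.002, 0.314, 0.95, -0.004]
contact_force: [-10.8, -17.3, 18.2]
width: 0.176
gripper_force: 51.7
```

Run:
```python
from h import *
st()
```

```text
t 11.25 pos [581.5 121.2 169.4] xang 143.45 F along/across/z -19.5 -6.1 18.2 tq [-3.38  2.16 -0.07] w 0.176 q [-0.48  0.46  0.25  1.75 -0.13  0.96  0.76]
u in tool [ 0.374  0.927 -0.007] v in tool [-0.927  0.374 -0.005]
```

Request:
{"fn": "move_arm", "kwargs": {
  "series": [
    [[0,0,0,0,0,0.1],[0,0,0,0,0,0.1],[0,0,0,0,0,0.1],[0,0,0,0,0,0.1],[0,0,0,0,0,0.1],[0,0,0,0,0,0.1],[0,0,0,0,0,0.1],[0,0,0,0,0,0.1]]
  ]
}}

```text
t: 12.05
eef_pos: [580.9, 120.9, 169.4]
tool_rot: [-0.001, 0.674, 0.739, -0.004]
contact_force: [-13.9, -16.9, 21.0]
width: 0.172
gripper_force: 52.0
```

Request:
{"fn": "move_arm", "kwargs": {
  "series": [
    [[0,0,0,0,0,0.1],[0,0,0,0,0,0.1],[0,0,0,0,0,0.06],[0,0,0,0,0,0.04],[0,0,0,0,0,0]]
  ]
}}

```text
t: 12.55
eef_pos: [580.7, 120.9, 169.4]
tool_rot: [-0.0, 0.78, 0.626, -0.005]
contact_force: [-15.4, -18.0, 23.1]
width: 0.179
gripper_force: 52.3
```

Run:
```python
from h import *
st()
```

```text
t 12.55 pos [580.7 120.9 169.4] xang 77.47 F along/across/z -21.3 -10.3 23.1 tq [-3.6   2.96 -0.02] w 0.179 q [-0.68  0.49  0.55  1.76 -0.3   0.98 -0.23]
u in tool [ 0.999  0.036 -0.007] v in tool [-0.036  0.999 -0.006]
```

Request:
{"fn": "move_arm", "kwargs": {
  "series": [
    [[0,0,0,0,0,0.03],[0,0,0,0,0,0.03],[0,0,0,0,0,0]]
  ]
}}

```text
t: 12.85
eef_pos: [580.6, 120.9, 169.4]
tool_rot: [-0.0, 0.799, 0.602, -0.005]
contact_force: [-15.4, -18.1, 23.2]
width: 0.183
gripper_force: 53.2
```

Run:
```python
from h import *
st()
```

```text
t 12.85 pos [580.6 120.9 169.4] xang 73.97 F along/across/z -21.4 -10.3 23.2 tq [-3.77  3.07  0.91] w 0.183 q [-0.69  0.49  0.57  1.77 -0.3   0.98 -0.28]
u in tool [ 1.    -0.025 -0.007] v in tool [ 0.025  1.    -0.006]
```

Request:
{"fn": "move_arm", "kwargs": {
  "series": [
    [[-0.003,-0.002,-0.002,0,0,-0.03],[-0.003,-0.002,0,0,0,0],[0,0,0,0,0,0]]
  ]
}}

```text
t: 13.15
eef_pos: [580.4, 120.7, 169.6]
tool_rot: [0.001, 0.789, 0.615, -0.002]
contact_force: [-0.1, -11.2, 2.5]
width: 0.181
gripper_force: 49.7
```

Run:
```python
from h import *
st()
```

```text
t 13.15 pos [580.4 120.7 169.6] xang 75.86 F along/across/z -10.9 2.7 2.5 tq [-2.32 -0.22  0.16] w 0.181 q [-0.68  0.49  0.56  1.77 -0.3   0.97 -0.25]
u in tool [ 1.     0.008 -0.004] v in tool [-0.008  1.    -0.002]
```

Request:
{"fn": "move_arm", "kwargs": {
  "series": [
    [[-0.004,0,0,0,0,0],[0,0,0,0,0,0]]
  ]
}}

```text
t: 13.35
eef_pos: [580.4, 120.6, 169.7]
tool_rot: [0.0, 0.788, 0.615, -0.001]
contact_force: [2.0, -6.8, 0.1]
width: 0.177
gripper_force: 49.3
```

Request:
{"fn": "move_arm", "kwargs": {
  "series": [
    [[0,0,0,0,0,0],[0,0,0,0,0,0],[0,0,0,0,0,0],[0,0,0,0,0,0],[0,0,0,0,0,0],[0,0,0,0,0,0]]
  ],
  "grip": 0
}}

```text
t: 13.95
eef_pos: [581.1, 122.1, 170.3]
tool_rot: [-0.0, 0.788, 0.616, 0.0]
contact_force: [-0.1, 0.2, -0.1]
width: 0.999
gripper_force: 0.0
```

Request:
{"fn": "move_arm", "kwargs": {
  "series": [
    [[0,0,-0.03,0,0,0],[0,0,-0.05,0,0,0],[0,0,-0.07,0,0,0],[0,0,-0.07,0,0,0],[0,0,-0.05,0,0,0],[-0.09,-0.04,0,0,0,0],[-0.09,-0.04,0,0,0,0],[-0.09,-0.04,0,0,0,0]]
  ]
}}

```text
t: 14.75
eef_pos: [489.1, 4.2, 305.3]
tool_rot: [0.0, 0.788, 0.616, 0.0]
contact_force: [0.6, -1.2, -0.1]
width: 0.999
gripper_force: 0.0
```

Request:
{"fn": "move_arm", "kwargs": {
  "series": [
    [[-0.09,-0.04,0,0,0,0],[-0.09,-0.04,0,0,0,0],[-0.09,-0.04,0,0,0,0],[-0.09,-0.04,0,0,0,0],[0,0,0,0,0,0],[0,0,0,0,0,0]]
  ]
}}

```text
t: 15.35
eef_pos: [368.7, -150.3, 305.6]
tool_rot: [-0.0, 0.789, 0.615, 0.001]
contact_force: [0.0, 1.4, -0.1]
width: 1.003
gripper_force: 0.0
```

Run:
```python
from h import *
import cv2
st()
a=bot.read_camera("side")[140:270,190:340,::-1]; b=bot.read_camera("top")[170:320,230:380,::-1]
cv2.imwrite("pics/p4.png",cv2.hconcat([cv2.resize(a,(400,347)),cv2.resize(b,(400,400))[:347]]))
```

```text
t 15.35 pos [ 368.7 -150.3  305.6] xang 75.86 F along/across/z 1.4 -0.3 -0.1 tq [ 0.05 -0.04  0.01] w 1.003 q [-0.54 -0.07  0.77  2.01  0.05  1.18 -0.03]
u in tool [1.    0.008 0.002] v in tool [-0.008  1.     0.001]
```

View pics/p4.png

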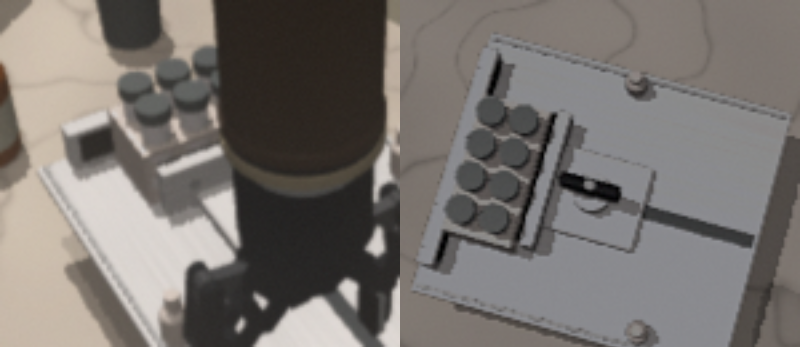

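The top half shows the rack square between fence and jaw, the wing (590,187) lined up with the slot, and both vials in place. I'll check squareness and the home position numerically.

Run:
```python
from h import *
C=[(461,210),(491,110),(494,219),(524,120)]
W=[ray("top",230+(x-400)/2.667,170+y/2.667,202) for x,y in C]
for a,b in((0,1),(2,3)):
    d=W[b]-W[a];print(np.degrees(np.arctan2(d[1],d[0])))
c=sum(W)/4;print(c,"local y",(c-[575.6,108.3,202])@u)
```

```text
-13.960212380283348
-14.362399930289401
[599.03419619 224.65265263 202.        ] local y 118.50257175645272
```

```bash
python3 -c "
from bench import bot
print(bot.sign_off())"
```

```text
the job is handed in; nothing more can be done
None
```

The rack is pressed squarely against the fence with the clamp knob turned back to its hard stop. I handed the job in at about 15 s, and the sign-off returned no verdict. The push was about 20 N while tightening, the rack looks square to within about 0.01 rad in the last picture, and both vials look unmoved; the bottles and tip box were not checked at the end.

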